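Press the ready ornament home on the gilded panel

ROBOT

A 6-joint arm with a two-finger parallel gripper is mounted at the origin on the work surface. World frame = base frame: x ahead of the robot, y to its left, z up, the work surface at z = 0. Lengths are in m, angles in degrees, forces in N, time in s.
With the tool pointing down it reaches from about 0.4 to 0.825 m from the base axis. Payload 7 kg.
Tool frame: the origin (TCP) lies on the mounting face of the last link; the fingertips stand 178 mm ahead of it and the grasp point (between the pads) lies 159 mm ahead of it (r.grip_depth is the distance from the TCP to the grasp point, in m); z points along the fingers, y is the line along which they close (so a half turn about z gives the same grasp; the last joint's range is limited). The gripper opens to 88 mm and grips with 3 to 60 N. Pads are 19 mm wide; open, the fingers measure 130 mm over their backs; the gripper's body (78 mm by 193 mm) begins 47 mm behind the grasp point.
Start: joints at [-46.92, 20.546, 0.682, 0, -70.136, -16.507], TCP at [0.302, -0.604, 0.405] pointing down, gripper open.
Joint ranges: [-176.03, 176.03], [-82.01, 121.73], [-58.28, 71.71], [-173.87, 95.51], [-174.79, -0.11], [-173.66, 173.66]. Speed limits (degrees/s): [136.94, 136.94, 172.46, 180, 180, 180].

INTERFACE

Orientations are given as a 3x3 rotation matrix whose columns are the frame's x, y, z axes.
In Python, from plant import telemetry, eyes, r gives the robot as it stands.
- The arm moves only by the tool drive_tool, never from a script. Its arguments are lists of equal length, an entry for each row: "linear": the shift along the tool's x, y, z in m, a list of three; "rot": the turn, a rotation vector about the tool's x, y, z in degrees, a list of three. In form: {"linear": [[tx, ty, tz], ...], "rot": [[ax, ay, az], ...]}. A call has 1 to 5 rows; each row shifts and turns the commanded pose from where the row before left it, along the tool's axes as they then stand; what a row does not reach is not made up. A row lasts 1/10 s, in which the tool goes at most 50 mm and 8.59 degrees, less where a joint would pass 70% of its speed; a pose out of reach is approached as far as the arm can. A call is refused whole if a number of a shift passes 0.05 or a number of a turn 8.59, either way. A call with a gripper value outside its range is refused whole. "hand" is the closure, from -1 (fully open) to 1 (shut), so that 0 is half open, set as the call begins (left out, the last holds). The fingers move at their own pace and stop on an object; "force" is the grip in N (left out, the last holds). Time passes only in rows, so rows that do not move let the fingers close. It gives the time, the measured TCP pose, the force, the opening and the grip force at its end, in the units of the state.
- telemetry.state(): the state, without advancing time (a new reading comes with each control period).
- eyes.snapshot(name): name is "side" or "top" or "wrist"; returns a dict with "img" (384x512x3 uint8, blue, green, red), "fov_y" (degrees; the focal length in pixels is half the picture's height over the tangent of half this angle, whatever the lens; pixels are square), "cx", "cy" (the principal point, pixels), "k1" (the pictures are not rectified: a ray, as slopes to the right and down, at radius r is drawn at 1 + k1 r^2 times it, then the intrinsics apply), "origin" and "attitude" of the camera in the world. Camera axes: x right, y down, z forward; pixel columns grow to the right and rows downward; lengths in m; the calibration is good to about 2 mm. A picture is of the moment at which its call begins. There is no depth.
- r.job_done(): hands the job in; it is judged then, once.
The state is a dict: "clock": time; "joint_pos": joint angles; "qvel": joint speeds; "joint_efforts": joint torques, N m; "tcp_pos": TCP position; "ee_rot": TCP orientation; "ft_force": force on the tool from outside, world axes, zero at the start; "wrist_torque": the same for the moment, N m; "opening": opening from 0.0 (shut) to 1.0 (fully open); "gripper_force": force on a finger pad.
Only numpy, scipy, OpenCV 4.12 (cv2) and the standard library are available. Lean on these libraries where they do the work, as an engineer would, in place of code of your own. Each camera call takes 0.05 s, during which the arm holds its last target. There are 200 camera calls.

TASK

The glue under the long bar-shaped ornament on the gilded panel is ready: press that one down gently with the fingertips until it is fully home on the disc, keep it pressed for about two seconds, then withdraw. The glue under the round, square and cross-shaped ornaments is still wet, so do not touch those three, and leave the weight, the pot and the brush where they are.

Things in the scene. Friction and masses are not known exactly. Their poses are not given: they have to be found in the camera images.
- panel: fixed ochre board 18 mm thick, about 285 mm square over its rounded lobes, carrying a gilded round halo disc (diameter 244 mm) whose flat top is 22 mm above the table. Origin: centre of the underside, z up. The four white ornaments stand on the disc, each 75 mm from its centre and 90 degrees apart (about 106 mm between neighbours); which shape is in which of the four places varies.
- bar_top (a point): centre of the flat top face of the long narrow BAR, 60 mm long (its own x) by 20 mm wide (its own y). White-painted wood, 9 mm thick. It stands on a dowel in the board: unpressed, its top is 17 mm above the halo disc and there is an 8 mm gap beneath it; pressed fully home its top is 9 mm above the disc. The point moves down with it; z up.
- bar (a joint): how far the bar ornament has been pushed down, m: 0 = highest, 0.008 = fully home on the disc (hard end stop). It starts between 0 and 0.0015. It slides straight down against about 4 N of friction and stays where it is left; running briskly into the end stop makes a force peak, and more than 60 N, even for an instant, would crack it.
- round_top (a point): centre of the flat top face of the ROUND ornament, a 38 mm diameter disc. White-painted wood, 9 mm thick. It stands on a dowel in the board: unpressed, its top is 17 mm above the halo disc and there is an 8 mm gap beneath it; pressed fully home its top is 9 mm above the disc. The point moves down with it; z up.
- round (a joint): how far the round ornament has been pushed down, m: 0 = highest, 0.008 = fully home on the disc (hard end stop). It starts between 0 and 0.0015. It slides straight down against about 4 N of friction and stays where it is left; running briskly into the end stop makes a force peak, and more than 60 N, even for an instant, would crack it.
- square_top (a point): centre of the flat top face of the SQUARE ornament, 36 by 36 mm. White-painted wood, 9 mm thick. It stands on a dowel in the board: unpressed, its top is 17 mm above the halo disc and there is an 8 mm gap beneath it; pressed fully home its top is 9 mm above the disc. The point moves down with it; z up.
- square (a joint): how far the square ornament has been pushed down, m: 0 = highest, 0.008 = fully home on the disc (hard end stop). It starts between 0 and 0.0015. It slides straight down against about 4 N of friction and stays where it is left; running briskly into the end stop makes a force peak, and more than 60 N, even for an instant, would crack it.
- cross_top (a point): centre of the flat top face of the CROSS, two crossed arms 42 mm long and 14 mm wide. White-painted wood, 9 mm thick. It stands on a dowel in the board: unpressed, its top is 17 mm above the halo disc and there is an 8 mm gap beneath it; pressed fully home its top is 9 mm above the disc. The point moves down with it; z up.
- cross (a joint): how far the cross ornament has been pushed down, m: 0 = highest, 0.008 = fully home on the disc (hard end stop). It starts between 0 and 0.0015. It slides straight down against about 4 N of friction and stays where it is left; running briskly into the end stop makes a force peak, and more than 60 N, even for an instant, would crack it.
- weight: loose small steel weight with a knob, 28 mm diameter, 34 mm tall, standing near the centre of the halo disc, between the ornaments. Origin: centre of its underside.
- pot: loose grey plastic cup, 76 mm across, 85 mm tall, on the table to the left (+y) of the board. Origin: centre of its underside.
- brush: loose brush, about 200 mm long along its x, lying on the table to the right (-y) of the board.
Things that resemble listed ones, but are neither listed nor needed, are in the scene too. What is meant by the pot is not yellow, and is the larger of those in its own colour.

How it is judged:
By the outcome, as a careful person would: the job done as asked, in the order asked, and still so for the second after the job is handed in, with the robot touching nothing.
It also fails if it takes over 35 s, if anything falls off the work surface, if the arm or the gripper's body presses on something with over 40 N, if the wrist force passes 120 N, or if a joint passes its speed limit or range.

## Working session

There is one attempt and no reset: what is moved stays moved. The work goes in short steps, Python scripts to look and compute and a tool call to move; the robot and the scene stay as the last step left them, time stands still between calls to the robot, and variables do not carry over. Pictures are saved under pics/ and viewed, at most 10 in all, crops included, and the job is handed in when it is done.

Besides the shell and the picture viewer there is one more tool, called after "Call:" in YAML: its name, and indented under it one key for each argument. drive_tool: Moves the arm, as the interface text tells. Its arguments: {"type":"object","properties":{"linear":{"type":"array"},"rot":{"type":"array"},"hand":{"type":"number"},"force":{"type":"number"}},"required":["linear","rot"]}

```bash
mkdir -p pics; cat > h.py <<'E'
import numpy as np, cv2, pickle
from plant import telemetry, eyes, r
def snap(n,fn):
    s=eyes.snapshot(n); cv2.imwrite(f'pics/{fn}.png',s['img']); pickle.dump(s,open(f'pics/{fn}.pkl','wb')); return s
def load(fn): return pickle.load(open(f'pics/{fn}.pkl','rb'))
def K(s):
    f=192/np.tan(np.radians(s['fov_y'])/2); return np.array([[f,0,s['cx']],[0,f,s['cy']],[0,0,1]])
def world(s,px,z):
    p=cv2.undistortPoints(np.array(px,float).reshape(-1,1,2),K(s),np.array([s['k1'],0,0,0.])).reshape(-1,2)
    R=np.array(s['attitude']);d=np.c_[p,np.ones(len(p))]@R.T;o=np.array(s['origin'])
    return o+d*((z-o[2])/d[:,2])[:,None]
E
python3 - <<'E'
from h import *
s=snap('top','top0'); print({k:s[k] for k in s if k!='img'})
t=telemetry.state(); print(t['clock'],t['tcp_pos'],t['ee_rot'],t['opening'])
E
```

```text
{'fov_y': 53.120851375014134, 'cx': 265.3608815067912, 'cy': 189.9965345002201, 'k1': -0.11125282410611333, 'origin': array([0.44947014, 0.01818537, 1.15709008]), 'attitude': array([[-0.01629383, -0.99628675,  0.0845412 ],
       [-0.99985426,  0.01666629,  0.00370168],
       [-0.00509692, -0.08446856, -0.99641311]])}
0.05 [ 0.30186648 -0.6035239   0.4037419 ] [[-8.94413323e-01 -4.47240535e-01 -8.43686155e-04]
 [-4.47241314e-01  8.94412220e-01  1.40998425e-03]
 [ 1.24001096e-04  1.63844000e-03 -9.99998650e-01]] 1.000034060568662
```

View pics/top0.png

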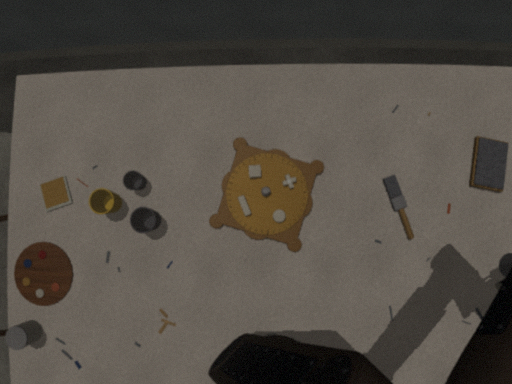

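The panel is at about (267,193). The white pieces on it are the square (255,171), cross (290,181), bar (244,206) and round (279,215), with the weight at (266,191). The things that could be taken for the bar are the other three ornaments. Only the one at (244,206) is long and narrow, so I'll check it in a close crop.

```bash
python3 - <<'E'
from h import *
s=load('top0'); c=s['img'][140:255,205:330]; c=cv2.convertScaleAbs(c,alpha=1.6)
cv2.imwrite('pics/c0.png',cv2.resize(c,None,fx=5,fy=5,interpolation=cv2.INTER_CUBIC))
# bar blob
im=s['img'].astype(int); m=(im.min(2)>95).astype(np.uint8); m[:150]=0;m[240:]=0;m[:,:225]=0;m[:,310:]=0
n,l,st,ce=cv2.connectedComponentsWithStats(m)
for i in range(1,n):
    if st[i,4]>15: print(st[i],ce[i],world(s,ce[i],.0385))
E
```

```text
[287 176   5  10  24] [288.75 180.75] [[ 0.57041143 -0.04660836  0.0385    ]]
[240 200   8  11  22] [243.63636364 204.31818182] [[0.50353083 0.08636468 0.0385    ]]
[274 211   9   8  20] [277.6  213.55] [[ 0.47503209 -0.01213585  0.0385    ]]
```

View pics/c0.png

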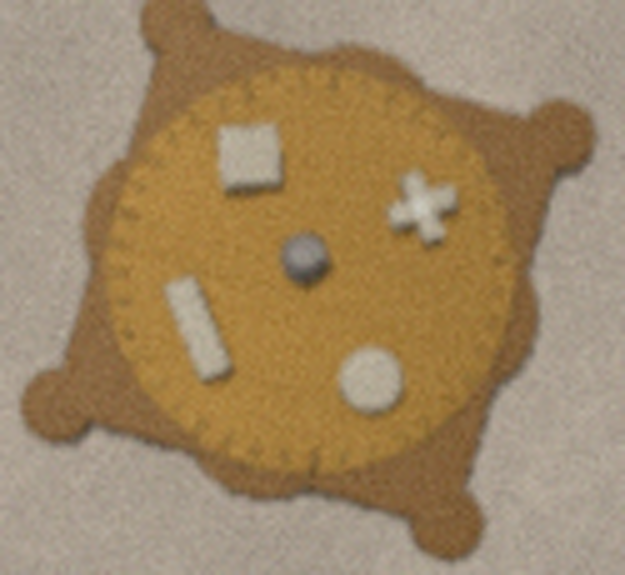

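The crop confirms the choice. The bar is the long piece at crop (165,287), (192,277), (231,370), (205,382), with the square, cross and round clearly different. Next I'll work out the move.

```bash
cat > go.py <<'E'
from h import *
def plan(tgt,ax):
    t=telemetry.state(); R=np.array(t['ee_rot']); p=np.array(t['tcp_pos'])
    print('clock',t['clock'],'tcp',p.round(4),'F',np.round(t['ft_force'],1),'open',t['opening'])
    print('tool shift',(R.T@(np.array(tgt)-p)).round(4))
    a=R.T@ax; y=np.degrees(np.arctan2(-a[0],a[1])); y=(y+90)%180-90; print('yaw',y, 'tilt z',R[:,2].round(4))
E
python3 - <<'E'
from go import *
s=load('top0'); c=np.array([(165,287),(192,277),(231,370),(205,382)],float)
px=c/5+[205,140]-.4
w=world(s,px,.0385);print(w.round(4))
ctr=w.mean(0);ax=(w[2]+w[3]-w[0]-w[1]);print(np.linalg.norm(ax)/2,np.linalg.norm(w[1]-w[0]));ax/=np.linalg.norm(ax)
print(ctr,ax, np.degrees(np.arctan2(ax[1],ax[0])))
plan([ctr[0],ctr[1],.404],ax)
E
```

```text
[[0.5252 0.1038 0.0385]
 [0.5308 0.0879 0.0385]
 [0.4762 0.0658 0.0385]
 [0.4694 0.0811 0.0385]]
0.05957441476810563 0.016817388372382155
[0.50039866 0.08463931 0.0385    ] [-0.92670958 -0.37577834  0.        ] -157.9275729780368
clock 0.05 tcp [ 0.3019 -0.6035  0.4037] F [ 0.  -0.6  0.5] open 1.000034060568662
tool shift [-4.853e-01  5.267e-01  5.000e-04]
yaw -85.50561755006903 tilt z [-8.0e-04  1.4e-03 -1.0e+00]
```

Call:
drive_tool:
  linear:
    - [-0.016,0.0175,0]
    - [-0.03,0.0325,0]
    - [-0.03,0.0325,0]
    - [-0.03,0.0325,0]
    - [-0.03,0.0325,0]
  rot:
    - [0,0,0]
    - [0,0,0]
    - [0,0,0]
    - [0,0,0]
    - [0,0,0]
  hand: 1
  force: 15

```text
clock: 0.55
tcp_pos: [0.3576, -0.4093, 0.4041]
ee_rot: [[-0.895, -0.447, -0.001], [-0.447, 0.895, 0.001], [0.0, 0.001, -1.0]]
ft_force: [1.4, 1.1, 0.4]
opening: 0.608
gripper_force: 0.0
```

Call:
drive_tool:
  linear:
    - [-0.03,0.0325,0]
    - [-0.03,0.0325,0]
    - [-0.03,0.0325,0]
    - [-0.03,0.0325,0]
    - [-0.03,0.0325,0]
  rot:
    - [0,0,0]
    - [0,0,0]
    - [0,0,0]
    - [0,0,0]
    - [0,0,0]

```text
clock: 1.05
tcp_pos: [0.4189, -0.1967, 0.4045]
ee_rot: [[-0.894, -0.447, -0.0], [-0.447, 0.894, 0.0], [0.0, 0.0, -1.0]]
ft_force: [1.6, -0.4, 0.1]
opening: 0.15
gripper_force: 0.0
```

Call:
drive_tool:
  linear:
    - [-0.03,0.0325,0]
    - [-0.03,0.0325,0]
    - [-0.03,0.0325,0]
    - [-0.03,0.0325,0]
    - [-0.03,0.0325,0]
  rot:
    - [0,0,0]
    - [0,0,0]
    - [0,0,0]
    - [0,0,0]
    - [0,0,0]

```text
clock: 1.55
tcp_pos: [0.4803, 0.0158, 0.4046]
ee_rot: [[-0.894, -0.448, -0.0], [-0.448, 0.894, 0.0], [0.0, 0.0, -1.0]]
ft_force: [1.1, -0.0, 0.4]
opening: 0.004
gripper_force: 0.0
```

```bash
python3 - <<'E'
from go import *
plan([.5004,.0846,.404],np.array([-.9267,-.3758,0])); print(telemetry.state()['joint_pos'])
E
```

```text
clock 1.55 tcp [0.4803 0.0158 0.4046] F [ 1.1 -0.   0.4] open 0.0037439838338025355
tool shift [-0.0487  0.0526  0.0006]
yaw -85.48767286880151 tilt z [-2.e-04  1.e-04 -1.e+00]
[ 2.53979799e+01  1.94139509e+00 -2.30030887e+01 -9.67698438e-03
 -6.50648191e+01 -8.88077882e+01]
```

Call:
drive_tool:
  linear:
    - [-0.025,0.027,0]
    - [-0.024,0.026,0]
    - [0,0,0]
    - [0,0,0]
    - [0,0,0]
  rot:
    - [0,0,0]
    - [0,0,0]
    - [0,0,-8.5]
    - [0,0,-8.5]
    - [0,0,-8.5]

```text
clock: 2.05
tcp_pos: [0.5005, 0.0837, 0.404]
ee_rot: [[-0.609, -0.793, -0.001], [-0.793, 0.609, -0.0], [0.001, 0.001, -1.0]]
ft_force: [-0.0, -0.1, -0.2]
opening: 0.004
gripper_force: 0.0
```

Call:
drive_tool:
  linear:
    - [0,0,0]
    - [0,0,0]
    - [0,0,0]
    - [0,0,0]
    - [0,0,0]
  rot:
    - [0,0,-8.5]
    - [0,0,-8.5]
    - [0,0,-8.5]
    - [0,0,-8.5]
    - [0,0,-8.5]

```text
clock: 2.55
tcp_pos: [0.5004, 0.0832, 0.4042]
ee_rot: [[0.086, -0.996, -0.001], [-0.996, -0.086, -0.0], [0.0, 0.001, -1.0]]
ft_force: [0.2, -0.2, 0.3]
opening: 0.002
gripper_force: 0.0
```

Call:
drive_tool:
  linear:
    - [0,0,0.04]
    - [0,0,0.04]
    - [0,0,0.03]
    - [0,0,0]
  rot:
    - [0,0,-8.5]
    - [0,0,-8.5]
    - [0,0,0]
    - [0,0,0]

```text
clock: 2.95
tcp_pos: [0.4989, 0.0824, 0.2907]
ee_rot: [[0.367, -0.93, -0.008], [-0.93, -0.367, -0.003], [0.0, 0.008, -1.0]]
ft_force: [-0.7, 0.8, -0.3]
opening: 0.005
gripper_force: 0.0
```

```bash
python3 - <<'E'
from go import *
plan([.5004,.0846,.404],np.array([-.9267,-.3758,0])); print(telemetry.state()['joint_pos'])
a=snap('wrist','w0');b=snap('side','s0')
cv2.imwrite('pics/both.png',cv2.convertScaleAbs(a['img'],alpha=1.5))
print(a['origin'],b['origin'],a['attitude'])
E
```

```text
clock 2.95 tcp [0.4989 0.0824 0.2907] F [-0.7  0.8 -0.3] open 0.00534742867451663
tool shift [-0.0014 -0.0013 -0.1134]
yaw -0.5631479908215198 tilt z [-0.0076 -0.0035 -1.    ]
[ 31.64772248  11.02532083 -29.05590143  -0.07718435 -50.39441597
 -10.08772078]
[0.52903119 0.004988   0.27096156] [0.52050393 0.90695847 0.95392391] [[-0.93035207 -0.34729977 -0.11759208]
 [-0.36655873  0.8887584   0.27521483]
 [ 0.0089289   0.29915109 -0.95416398]]
```

View pics/both.png

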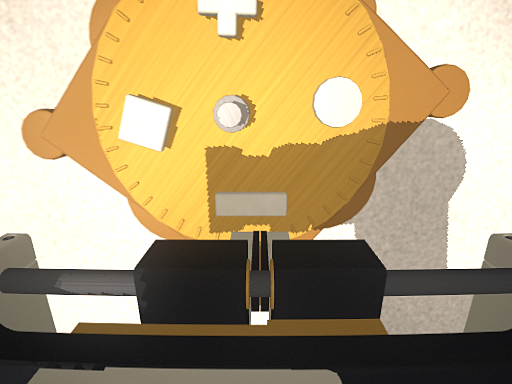

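View pics/s0.png

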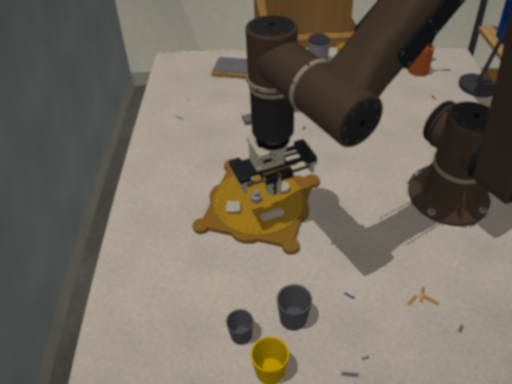

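The wrist view shows the bar with corners near (216,193) to (286,216), the fingers just in front of it, the weight at (232,112), the round at (338,102), the square at (147,122) and the cross at (228,12). The side view shows the hand over the panel and well clear of the pots. I'll now measure the bar more precisely from the wrist picture.

```bash
python3 - <<'E'
from go import *
s=load('w0'); im=s['img']; c=im[180:245,190:310]
cv2.imwrite('pics/c1.png',cv2.resize(c,None,fx=6,fy=6,interpolation=cv2.INTER_CUBIC))
E
```

```text
(no output)
```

View pics/c1.png

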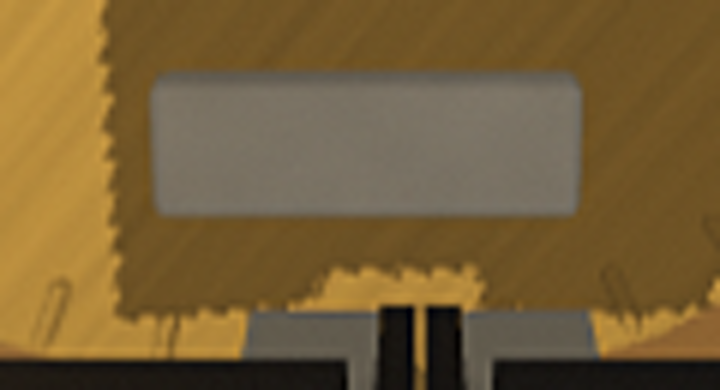

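```bash
python3 - <<'E'
from go import *
s=load('w0'); c=np.array([(152,84),(581,84),(579,215),(155,215)],float)
w=world(s,c/6+[190,180]-.4,.0385);print(w.round(4))
ctr=w.mean(0);ax=w[1]+w[2]-w[0]-w[3];print(np.linalg.norm(ax)/2,np.linalg.norm(w[3]-w[0]));ax/=np.linalg.norm(ax)
print(ctr,ax)
plan([ctr[0],ctr[1],.0385+.178],ax)
E
```

```text
[[0.5348 0.085  0.0385]
 [0.4799 0.0635 0.0385]
 [0.4726 0.0814 0.0385]
 [0.5281 0.103  0.0385]]
0.05922338266175391 0.019270048341087673
[0.50386778 0.0832302  0.0385    ] [-0.93150354 -0.36373225  0.        ]
clock 3.05 tcp [0.5009 0.0833 0.295 ] F [ 0.2 -0.6  0.8] open 0.005577217865668798
tool shift [ 0.0011 -0.0029  0.0785]
yaw 0.22902292272044633 tilt z [-9.0e-04 -1.1e-03 -1.0e+00]
```

Call:
drive_tool:
  linear:
    - [0.0005,-0.002,0.02]
    - [0,0,0.03]
    - [0,0,0.015]
    - [0,0,0.005]
    - [0,0,0]
  rot:
    - [0,0,0]
    - [0,0,0]
    - [0,0,0]
    - [0,0,0]
    - [0,0,0]

```text
clock: 3.55
tcp_pos: [0.5033, 0.0839, 0.2257]
ee_rot: [[0.368, -0.93, 0.001], [-0.93, -0.368, 0.0], [0.0, -0.001, -1.0]]
ft_force: [-0.4, 0.2, 0.3]
opening: 0.005
gripper_force: 0.0
```

```bash
python3 - <<'E'
from go import *
plan([.5039,.0832,.0385+.178],np.array([-.9315,-.3637,0]))
a=snap('wrist','w1'); cv2.imwrite('pics/c2.png',cv2.resize(cv2.convertScaleAbs(a['img'][100:300,130:390],alpha=1.3),None,fx=3,fy=3))
E
```

```text
clock 3.55 tcp [0.5033 0.0839 0.2257] F [-0.4  0.2  0.3] open 0.004663446403541483
tool shift [ 0.0008 -0.0003  0.0092]
yaw 0.2504468204970607 tilt z [ 1.2e-03  4.0e-04 -1.0e+00]
```

View pics/c2.png

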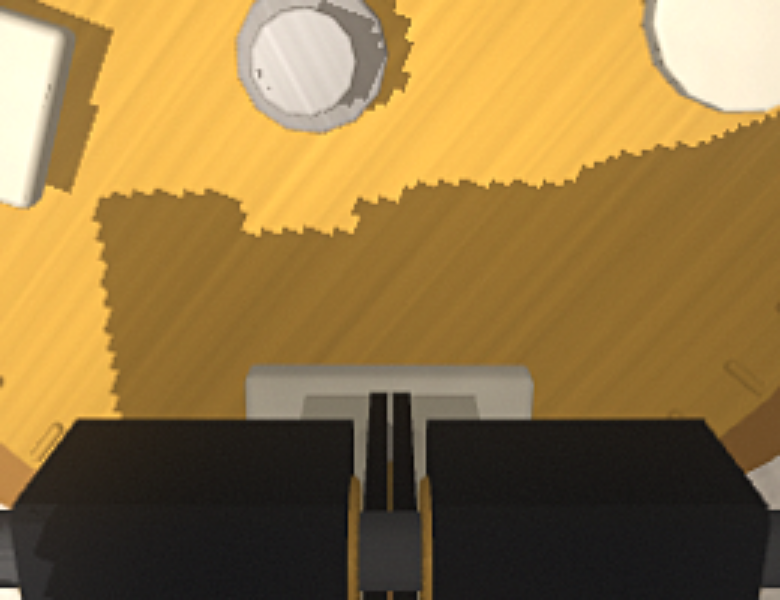

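The fingertips sit centred over the bar: the bar spans columns 247–533 in the crop and the fingers are centred at 390. The weight, round and square are well clear. I'll press slowly.

Call:
drive_tool:
  linear:
    - [0.0005,0,0.002]
    - [0,0,0.002]
    - [0,0,0.001]
    - [0,0,0.001]
    - [0,0,0.001]
  rot:
    - [0,0,0]
    - [0,0,0]
    - [0,0,0]
    - [0,0,0]
    - [0,0,0]

```text
clock: 4.1
tcp_pos: [0.5029, 0.0831, 0.2177]
ee_rot: [[0.368, -0.93, 0.0], [-0.93, -0.368, 0.0], [-0.0, -0.0, -1.0]]
ft_force: [-0.4, -0.4, -0.5]
opening: 0.003
gripper_force: 0.0
```

Call:
drive_tool:
  linear:
    - [0,0,0.001]
    - [0,0,0.001]
    - [0,0,0.001]
    - [0,0,0.001]
    - [0,0,0.001]
  rot:
    - [0,0,0]
    - [0,0,0]
    - [0,0,0]
    - [0,0,0]
    - [0,0,0]

```text
clock: 4.6
tcp_pos: [0.5029, 0.0831, 0.2127]
ee_rot: [[0.368, -0.93, 0.0], [-0.93, -0.368, -0.0], [0.0, -0.0, -1.0]]
ft_force: [-1.0, -0.5, 4.0]
opening: 0.005
gripper_force: 1.9
```

Call:
drive_tool:
  linear:
    - [0,0,0.0005]
    - [0,0,0.0005]
    - [0,0,0.0005]
    - [0,0,0.0005]
    - [0,0,0.0005]
  rot:
    - [0,0,0]
    - [0,0,0]
    - [0,0,0]
    - [0,0,0]
    - [0,0,0]

```text
clock: 5.1
tcp_pos: [0.5029, 0.0831, 0.2101]
ee_rot: [[0.368, -0.93, 0.0], [-0.93, -0.368, 0.0], [0.0, -0.0, -1.0]]
ft_force: [-1.8, 0.1, 3.5]
opening: 0.005
gripper_force: 1.9
```

Call:
drive_tool:
  linear:
    - [0,0,0.0003]
    - [0,0,0.0003]
    - [0,0,0.0003]
  rot:
    - [0,0,0]
    - [0,0,0]
    - [0,0,0]

```text
clock: 5.4
tcp_pos: [0.5029, 0.0831, 0.2094]
ee_rot: [[0.368, -0.93, 0.0], [-0.93, -0.368, -0.0], [0.0, -0.0, -1.0]]
ft_force: [-2.4, 0.6, 8.7]
opening: 0.005
gripper_force: 4.2
```

Call:
drive_tool:
  linear:
    - [0,0,0.0002]
    - [0,0,0.0002]
    - [0,0,0]
  rot:
    - [0,0,0]
    - [0,0,0]
    - [0,0,0]

```text
clock: 5.7
tcp_pos: [0.5029, 0.0831, 0.2093]
ee_rot: [[0.368, -0.93, 0.0], [-0.93, -0.368, -0.0], [0.0, -0.0, -1.0]]
ft_force: [-2.7, -0.4, 9.2]
opening: 0.005
gripper_force: 4.8
```

Call:
drive_tool:
  linear:
    - [0,0,0.0005]
    - [0,0,0.0005]
    - [0,0,0]
  rot:
    - [0,0,0]
    - [0,0,0]
    - [0,0,0]

```text
clock: 6.0
tcp_pos: [0.5029, 0.0831, 0.2092]
ee_rot: [[0.368, -0.93, 0.001], [-0.93, -0.368, -0.0], [0.0, -0.001, -1.0]]
ft_force: [-6.3, 0.1, 19.6]
opening: 0.003
gripper_force: 10.1
```

The position has stopped changing at z 0.2092 while the force has risen to about 20 N, so the bar is on the end stop. I'll hold for a little over two seconds.

Call:
drive_tool:
  linear:
    - [0,0,0]
    - [0,0,0]
    - [0,0,0]
    - [0,0,0]
    - [0,0,0]
  rot:
    - [0,0,0]
    - [0,0,0]
    - [0,0,0]
    - [0,0,0]
    - [0,0,0]

```text
clock: 6.5
tcp_pos: [0.5029, 0.0831, 0.2092]
ee_rot: [[0.368, -0.93, 0.001], [-0.93, -0.368, 0.0], [0.0, -0.001, -1.0]]
ft_force: [-5.9, -0.3, 19.7]
opening: 0.005
gripper_force: 10.0
```

Call:
drive_tool:
  linear:
    - [0,0,0]
    - [0,0,0]
    - [0,0,0]
    - [0,0,0]
    - [0,0,0]
  rot:
    - [0,0,0]
    - [0,0,0]
    - [0,0,0]
    - [0,0,0]
    - [0,0,0]

```text
clock: 7.0
tcp_pos: [0.5029, 0.0831, 0.2092]
ee_rot: [[0.368, -0.93, 0.001], [-0.93, -0.368, 0.0], [0.0, -0.001, -1.0]]
ft_force: [-6.4, 0.0, 20.4]
opening: 0.006
gripper_force: 10.0
```

Call:
drive_tool:
  linear:
    - [0,0,0]
    - [0,0,0]
    - [0,0,0]
    - [0,0,0]
    - [0,0,0]
  rot:
    - [0,0,0]
    - [0,0,0]
    - [0,0,0]
    - [0,0,0]
    - [0,0,0]

```text
clock: 7.5
tcp_pos: [0.5029, 0.0831, 0.2092]
ee_rot: [[0.368, -0.93, 0.001], [-0.93, -0.368, 0.0], [0.0, -0.001, -1.0]]
ft_force: [-6.6, 0.2, 19.7]
opening: 0.007
gripper_force: 10.0
```

Call:
drive_tool:
  linear:
    - [0,0,0]
    - [0,0,0]
    - [0,0,0]
    - [0,0,0]
    - [0,0,0]
  rot:
    - [0,0,0]
    - [0,0,0]
    - [0,0,0]
    - [0,0,0]
    - [0,0,0]

```text
clock: 8.0
tcp_pos: [0.5028, 0.0831, 0.2092]
ee_rot: [[0.368, -0.93, 0.001], [-0.93, -0.368, -0.0], [0.0, -0.001, -1.0]]
ft_force: [-5.7, -0.4, 20.5]
opening: 0.004
gripper_force: 10.0
```

Call:
drive_tool:
  linear:
    - [0,0,-0.002]
    - [0,0,-0.005]
    - [0,0,-0.02]
    - [0,0,-0.03]
    - [0,0,-0.03]
  rot:
    - [0,0,0]
    - [0,0,0]
    - [0,0,0]
    - [0,0,0]
    - [0,0,0]

```text
clock: 8.5
tcp_pos: [0.5026, 0.083, 0.2954]
ee_rot: [[0.368, -0.93, -0.001], [-0.93, -0.368, -0.001], [0.0, 0.002, -1.0]]
ft_force: [1.4, 0.0, 0.8]
opening: 0.004
gripper_force: 0.0
```

Call:
drive_tool:
  linear:
    - [0,0,-0.03]
    - [0,0,-0.02]
    - [0,0,0]
    - [0,0,0]
  rot:
    - [0,0,0]
    - [0,0,0]
    - [0,0,0]
    - [0,0,0]

```text
clock: 8.9
tcp_pos: [0.5027, 0.083, 0.345]
ee_rot: [[0.367, -0.93, 0.0], [-0.93, -0.367, 0.001], [-0.0, -0.001, -1.0]]
ft_force: [-0.7, -0.7, -1.3]
opening: 0.007
gripper_force: 0.0
```

```bash
python3 - <<'E'
from go import *
a=snap('wrist','w2'); cv2.imwrite('pics/v.png',a['img']); print(telemetry.state()['ft_force'])
E
```

```text
[-0.20211173 -0.1725253  -1.18069673]
```

View pics/v.png

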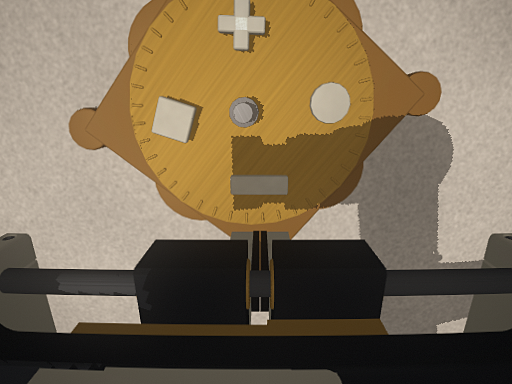

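The bar at (259,185) now sits flat on the disc with no gap shadow. The weight (244,112), cross, square and round are where they were, and the tool is clear.

```bash
python3 -c "
from plant import r
print(r.job_done())"
```

```text
the job is handed in; nothing more can be done
None
```

The bar is pressed fully home on the disc, was held there for about two seconds at about 20 N, and the arm has withdrawn; nothing else was touched, and the job was handed in at about 9 s.

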